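# Hang the keyhole holder on its stud

## Robot

A 6-joint arm with a two-finger parallel gripper is mounted at the origin on a cart in front of the work surface, level with it; the furniture and walls round the work are solid. World frame = base frame: x ahead of the robot, y to its left, z up, the work surface at z = 0. Lengths are in mm, angles in rad, forces in N, time in s.
With the tool pointing down it reaches from about 350 to 775 mm from the base axis. Payload 7.3 kg.
Tool frame: the origin (TCP) lies on the centre line of the jaws, within the pads' length; the fingertips stand bot.tip_reach ahead of it and the grasp point (between the pads) lies 6 mm ahead of it (bot.tip_reach is the distance from the TCP to the fingertips, in mm); z points along the fingers, y is the direction in which the jaws open and shut (so a half turn about z gives the same grasp; the last joint's range is limited). The gripper opens to 92 mm and grips with 3 to 60 N. Pads are 19 mm wide; open, the fingers measure 130 mm over their backs; the gripper's body (75 mm by 190 mm) begins 47 mm behind the grasp point.
Start: joints at [-1.37, 0.342, 1.524, -0, 1.275, -0.146], TCP at [178.465, -493.756, 225.741] pointing down, gripper open.
Joint ranges: [-2.53, 2.53], [-0.77, 2.02], [0.04, 2.7], [-1, 4.14], [0.28, 2.66], [-3.11, 3.11]. Speed limits (rad/s): [2.57, 2.57, 3.14, 3.14, 3.14, 3.14].

## Interface

Orientations are given as [roll, pitch, yaw] about the fixed x, y, z axes, in that order (R = Rz(yaw) Ry(pitch) Rx(roll)).
In Python, from plant import bot gives the robot as it stands.
- The arm moves only by the tool step_arm, never from a script. Its argument "deltas" is a list of rows, each a list of 6 numbers: the shift along the tool's x, y, z in mm, then the turn, a rotation vector about the tool's x, y, z in rad. A call has 1 to 5 rows; each row is the pose to reach, as a shift and turn from the pose commanded when the call began, along the tool's axes at that moment; what a row does not reach only later rows make up. A row lasts 1/12 s, in which the tool goes at most 41.7 mm and 7.16 degrees, less where a joint would pass 70% of its speed; a pose out of reach is approached as far as the arm can. A call with a gripper value outside its range is refused whole. "fingers" is the finger opening in mm, from 0 to 91.8, set as the call begins (left out, the last holds). The fingers move at their own pace and stop on an object; the grip force is fixed at half the most. Time passes only in rows, so rows that repeat a pose let the fingers close. It gives the time, the measured TCP pose, the force and the opening at its end, in the units of the state.
- bot.get_obs(): the state, without advancing time (a new reading comes with each control period).
- bot.capture(name): name is "side" or "top" or "wrist"; returns a dict with "color" (400x640x3 uint8, red, green, blue), "fx", "fy", "cx", "cy" (pixels), "R" (3x3) and "t" (3): a world point X has camera coordinates R X + t. Camera axes: x right, y down, z forward; pixel columns grow to the right and rows downward; lengths in mm; the calibration is good to about 2 mm. The wrist camera is an equidistant fisheye: a pixel r from the principal point sees the ray r / f radians off the axis. A picture is of the moment at which its call begins. There is no depth.
- bot.close_job(): hands the job in, once; it reports no verdict.
Trained networks look in a picture, given as the dict that the camera call returned (one of the last four; its "shot" number tells which), for a name from the list of things; names that differ only in an ending like _2 or _b are one class to them, and where a whole thing is asked for, a point or a joint stands for the part that bears it (a point fixed in the world has none). Each returns a list of dicts, best first, with "p" (0 to 1); they miss things now and then, are a little off and sometimes report something else, mostly with a low value. They report only what shows in the picture. A call takes as long as a camera call. They do not tell look-alikes from the thing itself.
- bot.boxes_of(query, picture): "rect" ([centre column, centre row, width, height] in pixels, round what is visible of it).
The state is a dict: "time": time; "joint_positions": joint angles; "dq": joint speeds; "tau": joint torques, N m; "tool_pos": TCP position; "tcp_rot": TCP orientation; "contact_force": force on the tool from outside, world axes, zero at the start; "moment": the same for the moment, N m; "grip_width": finger opening in mm.
Only numpy, scipy, OpenCV 4.12 (cv2) and the standard library are available. Lean on these libraries where they do the work, as an engineer would, in place of code of your own. Each camera call takes 0.05 s, during which the arm holds its last target. There are 200 camera calls.

## Task

Hang the empty metal holder on the small-headed stud of the tool board: pass its keyhole over the stud's head and let it down until it hangs by the end of the slot, locked behind the head. First take away the paint pot that stands in front of that stud and stand it upright on the tin lid, all of its base on the lid. Leave the other things on the table where they are, and do not tip the pot over.

Things in the scene. Friction and masses are not known exactly. Their poses are not given: they have to be found in the camera images.
- holder: Holder to hang: loose, light grey metal, 0.15-0.31 kg, stands on its tray. Back plate 90 wide (y), 135 high, 5 thick; above it a tab 40 wide up to z=190, with a black pad (x -7.5 to 2.5, z 150-190): pinch it there from above across x. Tray 90 wide, 80 deep towards -x, walls 22 high. Keyhole on the plate's centre line. Origin: underside, mid-plate; z up, +x out of the rear face that goes against the board.
- keyhole_hole (a point): Centre of the keyhole's round hole (24 across, right through the plate), mid-thickness, 85 above the holder's underside. A slot 11 wide runs straight up from it. Axes as holder.
- keyhole_slot_end (a point): Centre of the round upper end (radius 5.5) of the holder's slot, mid-thickness of the plate, 110 above its underside. When hung, the stud's 8 mm shank bears here, about 1.5 above this point. Axes as holder.
- tool_board: Fixed grey steel board standing upright on the table, 260 wide (y), 160 high, 12 thick; feet reach 66 behind its front face. Origin: on the table under the middle of the front face; -x points out of the front face, z up. Two steel studs side by side, 130 apart, stick out of the front; which is left or right varies.
- small_stud: The stud to use, fixed: shank 8 diameter, 10 long, then a round head 17 diameter and 5 thick (tip 15 from the board). Level, 135 above the table. Origin: on the shank's axis in the plane of the board's front face; -x points along the shank out of the board, z up.
- large_stud: The other stud, fixed, not to be used: shank 18 diameter, 10 long, head 36 diameter and 5 thick, too big for the keyhole. Same height and axes as small_stud.
- paint_pot: Small round paint pot with a flip cap, loose, 54 x 44 x 61 high, about 0.09 kg, standing 68 to 76 in front of the board, before the small stud, where the holder's tray must go. Grasp round the body (about 42 to 44 across, z 10 to 40). Origin: underside, near the middle of the pot; z up.
- tin_lid: Round rusty tin lid lying flat, fixed to the table, 86 diameter, top 10 above the table. Origin: centre of its underside, z up.
- glue_bottle: Tall white squeeze bottle, 47 x 58 x 164 high. Bystander, loose, to be left alone. Origin at the centre of its underside, z up.
- duct_tape: Dark roll of tape lying flat, 59 x 57 x 19. Bystander, loose, to be left alone. Origin at the centre of its underside, z up.
- tape_measure: Tape measure lying flat, 66 x 78 x 38. Bystander, loose, to be left alone. Origin at the centre of its underside, z up.
- rock_cast: Speckled plaster lump, 47 x 56 x 29. Bystander, loose, to be left alone. Origin at the centre of its underside, z up.
Things that resemble listed ones, but are neither listed nor needed, are in the scene too. Leave any purple look-alike of the paint_pot alone.

How it is judged (in metres and radians):
On the way, in this order (a step that is already met when the one before it is completed fails the run):
1. the paint pot stands released and upright on the tin lid (horizontal distance between paint_pot and tin_lid below 0.022 m and z of paint_pot in the frame of tin_lid between 0.006 and 0.015 m and angle between paint_pot's own z axis and vertical below 0.12 rad and contact force between the fingers and paint_pot below 0.1 N), for 0.2 s.
2. the holder hangs released on the small-headed stud, the stud at the end of its slot (x of keyhole_slot_end in the frame of small_stud between -0.01 and -0.001 m and y of keyhole_slot_end in the frame of small_stud between -0.004 and 0.004 m and z of keyhole_slot_end in the frame of small_stud between -0.006 and 0.003 m and angle between holder's own z axis and vertical below 0.15 rad and contact force between the fingers and holder below 0.1 N and linear speed of holder below 0.02 m/s), for 0.2 s.
At the end, for the whole second after the job is handed in: The holder hangs free and still on the small stud, slot-end centre within 4 mm of the shank axis sideways, 6 mm below to 3 mm above it, upright within 0.15 rad; the pot stands free on the tin lid, within 22 mm of its centre, upright within 0.12 rad (all of step 1 and all of step 2); the robot touches nothing.
It fails at once if a bystander is moved by more than 30 mm or tipped (distance of any of glue_bottle, duct_tape, tape_measure, rock_cast from where it was at the start of the episode above 0.03 m or angle between glue_bottle's own z axis and vertical above 0.4 rad).
It fails at once if the paint pot is tipped over (angle between paint_pot's own z axis and vertical above 0.8 rad).
It also fails if it takes over 58 s, if anything falls off the work surface, if the arm or the gripper's body presses on something with over 40 N, if the wrist force passes 120 N, or if a joint passes its speed limit or range.

## Working session

There is one attempt and no reset: what is moved stays moved. The work goes in short steps, Python scripts to look and compute and a tool call to move; the robot and the scene stay as the last step left them, time stands still between calls to the robot, and variables do not carry over. Pictures are saved under pics/ and viewed, about 8 in all and at most 12, crops included, and the job is handed in when it is done.

Besides the shell and the picture viewer there is one more tool, called after "Request:" in YAML: its name, and indented under it one key for each argument. step_arm: Moves the arm, as the interface text tells. Its arguments: {"type":"object","properties":{"deltas":{"type":"array"},"fingers":{"type":"number"}},"required":["deltas"]}

```bash
mkdir -p pics
cat > h.py <<'E'
import numpy as np, cv2
from plant import bot
def save(p,name): cv2.imwrite('pics/'+name+'.png',cv2.cvtColor(p['color'],cv2.COLOR_RGB2BGR))
def ray(p,u,v,fish=False):
    R=np.array(p['R']);t=np.array(p['t'])
    a=np.array([(u-p['cx'])/p['fx'],(v-p['cy'])/p['fy']])
    if fish:
        r=np.hypot(*a); d=np.r_[a/r*np.sin(r),np.cos(r)] if r>0 else np.array([0,0,1.])
    else: d=np.r_[a,1]
    return -R.T@t, R.T@d
def at(p,u,v,z,ax=2,fish=False):
    c,d=ray(p,u,v,fish); return c+d*(z-c[ax])/d[ax]
def proj(p,X):
    c=np.array(p['R'])@np.array(X,float)+np.array(p['t']); return p['cx']+p['fx']*c[0]/c[2],p['cy']+p['fy']*c[1]/c[2]
E
python3 - <<'E'
from h import *
print(bot.tip_reach,bot.get_obs())
for n in ('side','top'):
    p=bot.capture(n);save(p,n+'0')
    print(n,'cam',-np.array(p['R']).T@p['t'],p['fx'],np.round(p['R'],3).tolist())
    for q in ['holder','tool_board','small_stud','large_stud','paint_pot','tin_lid','glue_bottle','duct_tape','tape_measure','rock_cast']:
        print(q,[(round(b['p'],2),np.round(b['rect']).astype(int).tolist()) for b in bot.boxes_of(q,p)[:3]])
E
```

```text
25.0 {'time': 0.0, 'joint_positions': array([-1.37002563e+00,  3.42748456e-01,  1.52499768e+00, -3.12282809e-06,
        1.27539662e+00, -1.45999994e-01]), 'dq': array([ 0.00190081, -0.00094759,  0.00167167, -0.00024849, -0.00020833,
       -0.00021882]), 'tau': array([-1.30491750e-03, -4.31244493e+01, -2.44221246e+01,  7.18543888e-02,
        5.60489588e-02, -1.29753853e-04]), 'tool_pos': array([ 178.36732198, -493.34656395,  225.03835751]), 'tcp_rot': array([-3.14005861e+00, -2.22557440e-04,  3.46771427e-01]), 'contact_force': array([-0.31359029,  0.30574531,  0.54337744]), 'moment': array([-0.04075725,  0.04348868,  0.02145639]), 'grip_width': 92.09466824903956}
side cam [394.52708344 821.75714246 631.15723124] 409.120637957603 [[-0.984, -0.176, 0.009], [-0.11, 0.571, -0.813], [0.138, -0.802, -0.582]]
holder [(0.77, [346, 157, 37, 76])]
tool_board [(0.98, [249, 247, 55, 146])]
small_stud [(0.2, [299, 188, 25, 22])]
large_stud [(0.42, [270, 203, 8, 21])]
paint_pot [(0.83, [305, 251, 26, 35]), (0.72, [295, 291, 23, 39])]
tin_lid [(0.83, [370, 285, 43, 35]), (0.17, [248, 248, 56, 148])]
glue_bottle [(0.84, [353, 208, 26, 66])]
duct_tape [(0.79, [311, 210, 22, 21]), (0.22, [348, 157, 35, 74])]
tape_measure []
rock_cast [(0.91, [362, 331, 30, 34]), (0.38, [250, 249, 56, 148])]
top cam [425.62275385 111.21224718 971.51466598] 366.3957689399189 [[0.005, -1.0, -0.007], [-0.994, -0.004, -0.107], [0.107, 0.008, -0.994]]
holder [(0.89, [423, 213, 50, 42])]
tool_board [(0.77, [273, 152, 116, 33]), (0.68, [233, 241, 22, 23])]
small_stud []
large_stud [(0.65, [306, 156, 14, 12])]
paint_pot [(0.51, [253, 191, 25, 16])]
tin_lid [(0.94, [279, 248, 37, 28]), (0.56, [343, 228, 27, 19])]
glue_bottle [(0.84, [342, 227, 22, 19])]
duct_tape [(0.49, [365, 185, 20, 23])]
tape_measure [(0.63, [397, 166, 33, 30]), (0.58, [423, 212, 49, 41]), (0.4, [252, 193, 22, 17])]
rock_cast [(0.67, [231, 243, 22, 20]), (0.64, [341, 228, 27, 22])]
```

Run:
```python
import cv2
a=cv2.imread('pics/side0.png')[100:380,210:450];b=cv2.imread('pics/top0.png')[120:300,200:470]
cv2.imwrite('pics/s1.png',cv2.resize(a,None,fx=2.1,fy=2.1,interpolation=2));cv2.imwrite('pics/t1.png',cv2.resize(b,None,fx=2.9,fy=2.9,interpolation=2))
```

```text
(no output)
```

View pics/s1.png

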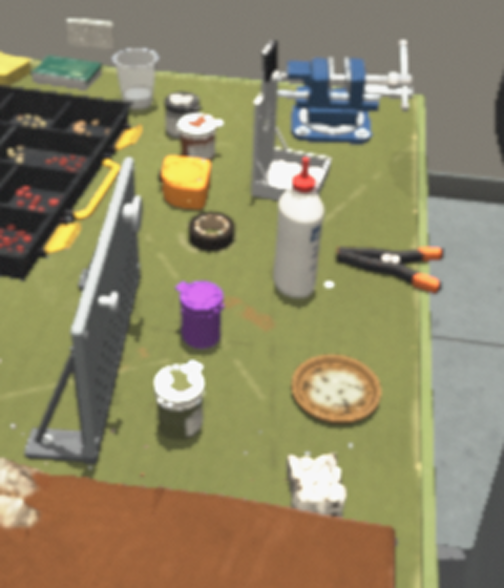

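View pics/t1.png

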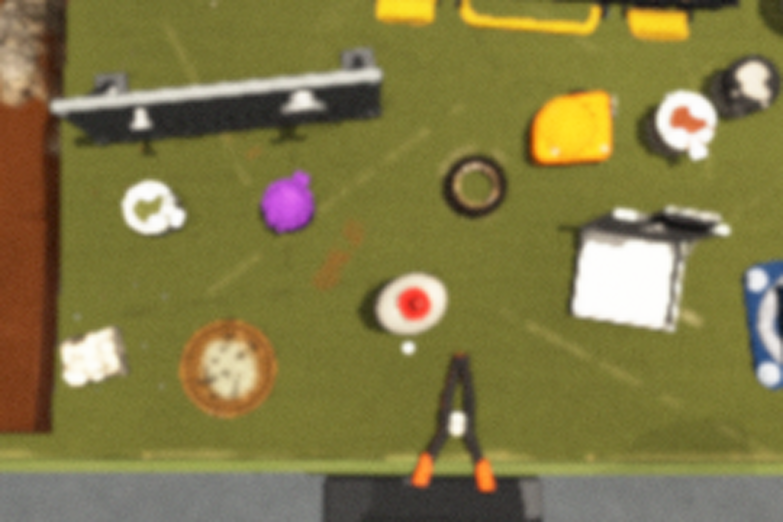

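The top view shows the white-capped pot at about px (251,191) in front of the small stud (249,160). The purple pot is at (299,190), the lid at (279,247), the holder at (423,213) with its tray towards the robot, and a brown block left of x=220.

```bash
cat >> h.py <<'E'
def tri(p,a,q,b):
    c1,d1=ray(p,*a);c2,d2=ray(q,*b);A=np.c_[d1,-d2];s=np.linalg.lstsq(A,c2-c1,rcond=None)[0]
    x,y=c1+s[0]*d1,c2+s[1]*d2; return np.round((x+y)/2,1),round(float(np.linalg.norm(x-y)),1)
E
python3 - <<'E'
from h import *
S=bot.capture('side');T=bot.capture('top')
s=lambda u,v:(210+u/2.1,100+v/2.1); t=lambda u,v:(200+u/2.9,120+v/2.9)
P=lambda n,a,b:print(n,tri(S,s(*a),T,t(*b)))
P('brown corner',(395,525),(50,430))
P('brown left far? rock',(315,480),(92,355))
P('small head',(109,300),(141,125))
P('large head',(132,212),(303,103))
P('potcap',(180,380),(150,207))
P('purplecap',(202,293),(288,203))
P('lid',(336,388),(228,367))
P('board top near corner',(80,340),(54,105))
P('board top far corner',(128,163),(380,73))
P('bottle tip',(304,165),(413,303))
P('tab top',(271,45),(700,220))
print('lid top z10',at(T,*t(228,367),10),at(S,*s(336,388),10))
print('board top z160',at(T,*t(54,108),160),at(T,*t(380,78),160))
print('holder tray front corners z22',at(T,*t(573,316),22),at(T,*t(672,328),22))
print('tray bottom rear z22',at(T,*t(580,238),22),at(T,*t(690,240),22))
print('pot cap z61',at(T,*t(150,207),61), 'brown z0',at(T,*t(50,430),0),at(T,*t(65,150),0))
print('bottle',at(T,*t(410,303),150))
E
```

```text
brown corner (array([324.9, 386.9,  22.2]), 2.9)
brown left far? rock (array([391.3, 352.7,  18.8]), 1.0)
small head (array([580.2, 289.9, 136. ]), 4.4)
large head (array([596.4, 160.3, 136. ]), 0.4)
potcap (array([520.1, 296.7,  56.8]), 0.5)
purplecap (array([523.8, 177. ,  56.9]), 1.0)
lid (array([380.6, 233. ,   6.5]), 1.2)
board top near corner (array([588.8, 354.9, 150.3]), 4.6)
board top far corner (array([616.7,  99. , 152.5]), 0.7)
bottle tip (array([436.9,  73.5, 155.9]), 0.5)
tab top (array([ 499.1, -136.9,  188.3]), 0.9)
lid top z10 [381.38463557 232.56461116  10.        ] [380.07934169 236.24258086  10.        ]
board top z160 [586.79162278 352.48114829 160.        ] [611.29595025  99.17284123 160.        ]
holder tray front corners z22 [428.21948603 -74.58721997  22.        ] [ 418.04952261 -161.96893747   22.        ]
tray bottom rear z22 [497.62610627 -82.03287936  22.        ] [ 496.23309879 -180.13794125   22.        ]
pot cap z61 [519.97555655 295.87241171  61.        ] brown z0 [323.98601021 393.33650397   0.        ] [579.08500233 388.4525654    0.        ]
bottle [437.24600405  75.55549361 150.        ]
```

```bash
cat >> h.py <<'E'
def plan(a,b,step=40,per=5):
    "a,b=(x,y,z,yaw) tool down; print the calls"
    a=np.array(a,float);b=np.array(b,float)
    n=int(max(np.ceil(np.linalg.norm((b-a)[:3])/step),np.ceil(abs(b[3]-a[3])/.12),1))
    W=[a+(b-a)*i/n for i in range(n+1)]
    for k in range(0,n,per):
        w=W[k];c,s=np.cos(w[3]),np.sin(w[3])
        print([[round(float((v-w)[0]*c+(v-w)[1]*s),1),round(float((v-w)[0]*s-(v-w)[1]*c),1),round(float(w[2]-v[2]),1),0,0,round(float(w[3]-v[3]),3)] for v in W[k+1:k+per+1]])
    return b
E
python3 - <<'E'
from h import *
b=plan((178.5,-493.8,225.7,.347),(420,-160,290,.105),step=41)
b=plan(b,(490,290,290,.105),step=41)
E
```

```text
[[31.0, -21.1, -5.8, 0, 0, 0.022], [61.9, -42.1, -11.7, 0, 0, 0.044], [92.9, -63.2, -17.5, 0, 0, 0.066], [123.9, -84.3, -23.4, 0, 0, 0.088], [154.8, -105.4, -29.2, 0, 0, 0.11]]
[[28.5, -24.3, -5.8, 0, 0, 0.022], [56.9, -48.7, -11.7, 0, 0, 0.044], [85.4, -73.0, -17.5, 0, 0, 0.066], [113.9, -97.4, -23.4, 0, 0, 0.088], [142.3, -121.7, -29.2, 0, 0, 0.11]]
[[25.6, -27.3, -5.8, 0, 0, 0.022]]
[[9.7, -36.7, 0.0, 0, 0, 0.0], [19.5, -73.4, 0.0, 0, 0, 0.0], [29.2, -110.0, 0.0, 0, 0, 0.0], [38.9, -146.7, 0.0, 0, 0, 0.0], [48.7, -183.4, 0.0, 0, 0, 0.0]]
[[9.7, -36.7, 0.0, 0, 0, 0.0], [19.5, -73.4, 0.0, 0, 0, 0.0], [29.2, -110.0, 0.0, 0, 0, 0.0], [38.9, -146.7, 0.0, 0, 0, 0.0], [48.7, -183.4, 0.0, 0, 0, 0.0]]
[[9.7, -36.7, 0.0, 0, 0, 0.0], [19.5, -73.4, 0.0, 0, 0, 0.0]]
```

Request:
step_arm:
  deltas:
    - [31,-21,-6,0,0,0.022]
    - [62,-42,-12,0,0,0.044]
    - [93,-63,-18,0,0,0.066]
    - [124,-84,-23,0,0,0.088]
    - [155,-105,-29,0,0,0.11]

```text
time: 1.62
tool_pos: [289.1, -340.8, 254.9]
tcp_rot: [3.141, -0.0, 0.235]
contact_force: [0.7, -0.5, 0.1]
grip_width: 92.0
```

Request:
step_arm:
  deltas:
    - [28.5,-24,-6,0,0,0.022]
    - [57,-49,-12,0,0,0.044]
    - [85,-73,-18,0,0,0.066]
    - [114,-97,-23,0,0,0.088]
    - [142,-122,-29,0,0,0.11]

```text
time: 2.03
tool_pos: [398.7, -188.8, 284.1]
tcp_rot: [3.141, -0.0, 0.126]
contact_force: [0.5, 0.0, 0.3]
grip_width: 91.6
```

Request:
step_arm:
  deltas:
    - [26,-27,-6,0,0,0.022]
    - [26,-27,-6,0,0,0.022]
    - [26,-27,-6,0,0,0.022]

```text
time: 2.28
tool_pos: [421.2, -158.9, 290.0]
tcp_rot: [3.141, -0.001, 0.109]
contact_force: [-0.8, 0.2, -0.2]
grip_width: 91.8
```

Run:
```python
from h import *
p=bot.capture('wrist');save(p,'w0');o=bot.get_obs();print(o['tool_pos'],o['tcp_rot'],o['time'],p['fx'],p['cx'],p['cy'],p['t'],np.round(p['R'],2).tolist(),-np.array(p['R']).T@p['t'])
np.savez('w0.npz',R=p['R'],t=p['t'])
```

```text
[ 420.37932135 -159.95555731  289.6283684 ] [3.14117214e+00 3.82184309e-04 1.07224238e-01] 2.3333 309.70691628693146 316.3535721931534 195.58110311140345 [-203.5854214   340.21079142  554.15223517] [[0.11, -0.99, 0.0], [-0.96, -0.1, 0.25], [-0.25, -0.03, -0.97]] [ 489.04080224 -151.39491333  449.65962696]
```

View pics/w0.png

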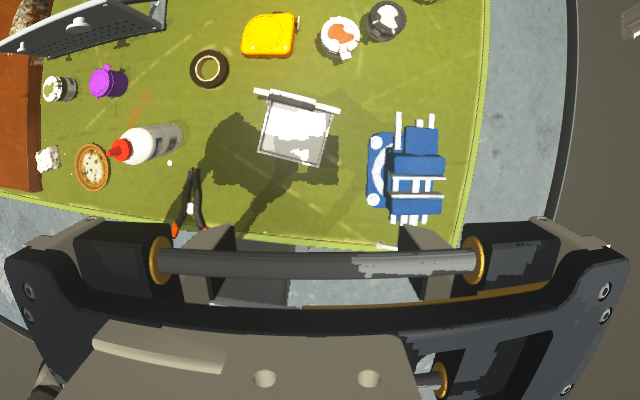

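Run:
```python
import cv2
a=cv2.imread('pics/w0.png')[80:175,240:350]
cv2.imwrite('pics/w0c.png',cv2.resize(a,None,fx=6,fy=6,interpolation=2))
```

```text
(no output)
```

View pics/w0c.png

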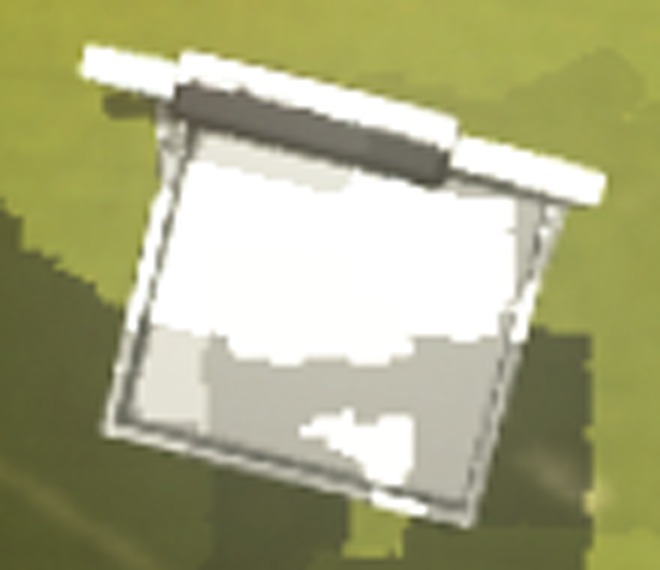

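Request:
step_arm:
  deltas:
    - [10,-37,0,0,0,0]
    - [19.5,-73,0,0,0,0]
    - [29,-110,0,0,0,0]
    - [39,-147,0,0,0,0]
    - [49,-183,0,0,0,0]

```text
time: 2.75
tool_pos: [449.6, 26.7, 289.5]
tcp_rot: [3.141, 0.0, 0.102]
contact_force: [1.1, -0.5, 0.6]
grip_width: 91.6
```

Request:
step_arm:
  deltas:
    - [10,-37,0,0,0,0]
    - [19.5,-73,0,0,0,0]
    - [29,-110,0,0,0,0]
    - [39,-147,0,0,0,0]
    - [49,-183,0,0,0,0]

```text
time: 3.17
tool_pos: [479.9, 213.9, 289.5]
tcp_rot: [3.141, 0.0, 0.102]
contact_force: [0.8, -1.1, 0.7]
grip_width: 91.7
```

Request:
step_arm:
  deltas:
    - [10,-37,0,0,0,0]
    - [19.5,-73,0,0,0,0]
    - [19.5,-73,0,0,0,0]
    - [19.5,-73,0,0,0,0]

```text
time: 3.5
tool_pos: [491.7, 288.3, 288.5]
tcp_rot: [3.141, 0.002, 0.106]
contact_force: [-0.3, -0.9, -0.0]
grip_width: 92.2
```

Run:
```python
from h import *
p=bot.capture('wrist');save(p,'w1');o=bot.get_obs();print(o['tool_pos'],o['tcp_rot'],o['time'],-np.array(p['R']).T@p['t'])
np.savez('w1.npz',**{k:p[k] for k in('R','t','fx','fy','cx','cy')})
for q in ['paint_pot','small_stud','large_stud','tin_lid','tool_board']:
    print(q,[(round(b['p'],2),np.round(b['rect']).astype(int).tolist()) for b in bot.boxes_of(q,p)[:3]])
```

```text
[491.66649859 287.24230387 288.86962191] [3.14032409e+00 1.40552031e-03 1.04130293e-01] 3.55 [559.94378896 295.67695373 448.05898911]
paint_pot [(0.77, [312, 144, 41, 32]), (0.72, [343, 231, 55, 39])]
small_stud [(0.51, [322, 92, 16, 18])]
large_stud [(0.77, [448, 98, 36, 15])]
tin_lid [(0.84, [343, 233, 55, 36])]
tool_board [(0.84, [379, 74, 255, 50])]
```

View pics/w1.png

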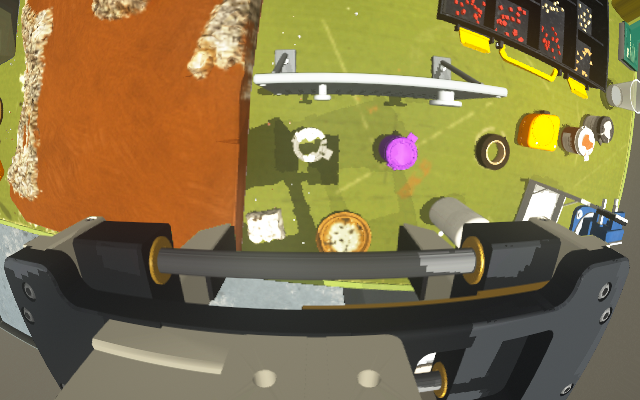

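Run:
```python
from h import *
w=bot.capture('wrist');W0=dict(np.load('w0.npz'));W1=dict(np.load('w1.npz'));
for k in('fx','fy','cx','cy'):W0[k]=w[k]
c=lambda u,v:(240+u/6,80+v/6)
f=lambda u,v,z:np.round(at(W0,*c(u,v),z,fish=True),1)
def show(n,a,b,off):
    m=(a+b)/2;d=a-b;yaw=np.arctan2(-d[0],d[1]);print(n,a,b,'len',np.linalg.norm(d),'yaw',yaw,'mid',m,'origin',m[:2]-off*np.array([np.cos(yaw),np.sin(yaw)]))
show('plate top',f(82,62,135),f(605,188,135),0)
show('tab top',f(182,71,190),f(457,135,190),0)
show('tray front z22',f(105,435,22),f(472,524,22),-82)
a=cv2.imread('pics/w1.png')[55:185,235:520]
cv2.imwrite('pics/w1c.png',cv2.resize(a,None,fx=2.8,fy=2.8,interpolation=2))
```

```text
plate top [509.7 -85.3 135. ] [ 496.7 -175.4  135. ] len 91.033015988706 yaw -0.1432952205409971 mid [ 503.2  -130.35  135.  ] origin [ 503.2  -130.35]
tab top [ 505.8 -111.1  190. ] [ 500.4 -150.   190. ] len 39.27301872787475 yaw -0.13793596621052828 mid [ 503.1  -130.55  190.  ] origin [ 503.1  -130.55]
tray front z22 [430.6 -74.8  22. ] [ 418.4 -162.4   22. ] len 88.4454634223825 yaw -0.13837932047337878 mid [ 424.5 -118.6   22. ] origin [ 505.71614973 -129.91092496]
```

View pics/w1c.png

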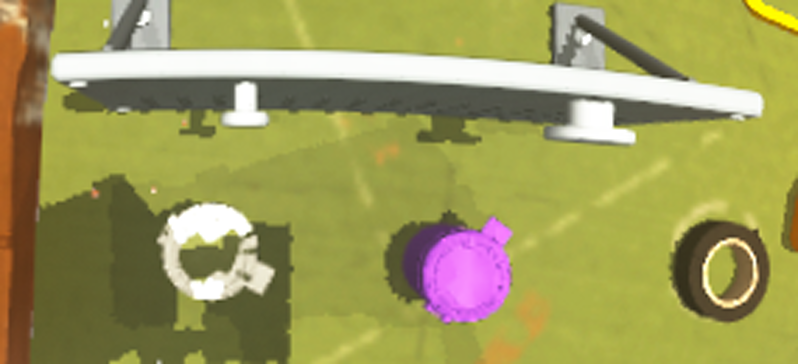

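Run:
```python
from h import *
W1=dict(np.load('w1.npz'))
c=lambda u,v:(235+u/2.8,55+v/2.8)
f=lambda u,v,z:np.round(at(W1,*c(u,v),z,fish=True),1)
print('board top front',f(57,82,160),f(758,117,160),'back',f(57,55,160),f(758,92,160))
print('small head sides z135',f(222,120,135),f(268,120,135),'front bottom',f(245,127,135))
print('large',f(546,133,135),f(634,137,135))
print('shank small at board z135',f(235,100,135),f(256,100,135))
print('pot',f(208,252,61),f(161,252,61),f(256,252,61),'purple',f(467,275,61))
print('lid',np.round(at(W1,343,235,10,fish=True),1))
p=f(57,82,160);q=f(758,117,160);d=p-q;print(np.hypot(*d[:2]),np.arctan2(-d[0],d[1]))
```

```text
board top front [584.3 354.9 160. ] [611.1 101.8 160. ] back [593.4 355.8 160. ] [620.5 103.  160. ]
small head sides z135 [577.4 299.4 135. ] [579.2 283.1 135. ] front bottom [575.8 291.  135. ]
large [589.7 179.5 135. ] [595.1 142.5 135. ]
shank small at board z135 [585.1 295.6 135. ] [585.9 288.1 135. ]
pot [522.2 300.3  61. ] [520.1 321.3  61. ] [524.4 279.   61. ] purple [525.6 181.2  61. ]
lid [386.9 236.3  10. ]
254.51493079974696 0.10549390523292874
```

Run:
```python
from h import *
W1=dict(np.load('w1.npz'))
c=lambda u,v:(235+u/2.8,55+v/2.8)
d=at(W1,*c(262,277),57,fish=True)-at(W1,*c(208,252),60,fish=True);print('tab dir',d)
b=plan((491.4,288.4,289,.105),(521.5,298.5,170,.33))
b=plan(b,(521.5,298.5,100,.33))
```

```text
tab dir [ -9.0701913 -25.4579273  -3.       ]
[[7.7, -1.7, 29.8, 0, 0, -0.056], [15.5, -3.4, 59.5, 0, 0, -0.113], [23.2, -5.2, 89.2, 0, 0, -0.169], [31.0, -6.9, 119.0, 0, 0, -0.225]]
[[0.0, 0.0, 35.0, 0, 0, 0.0], [0.0, 0.0, 70.0, 0, 0, 0.0]]
```

Request:
step_arm:
  deltas:
    - [8,-2,30,0,0,-0.056]
    - [15.5,-3.5,60,0,0,-0.113]
    - [23,-5,89,0,0,-0.169]
    - [31,-7,119,0,0,-0.225]
    - [31,-7,119,0,0,-0.225]

```text
time: 4.27
tool_pos: [519.5, 297.0, 164.8]
tcp_rot: [3.141, 0.01, 0.331]
contact_force: [-1.8, -0.6, -1.0]
grip_width: 91.9
```

Request:
step_arm:
  deltas:
    - [0,0,35,0,0,0]
    - [0,0,65,0,0,0]
    - [0,0,65,0,0,0]

```text
time: 4.52
tool_pos: [518.6, 297.1, 101.8]
tcp_rot: [3.141, 0.009, 0.328]
contact_force: [-1.5, -1.3, -0.7]
grip_width: 91.8
```

Run:
```python
from h import *
p=bot.capture('wrist');save(p,'w2');o=bot.get_obs();print(o['tool_pos'],o['tcp_rot'],o['time'])
for q in ['paint_pot','small_stud']:
    for b in bot.boxes_of(q,p)[:2]: print(q,b['p'],b['rect'],at(p,*b['rect'][:2],58 if q[0]=='p' else 135,fish=True))
s=bot.capture('side');print([(b['p'],b['rect']) for b in bot.boxes_of('paint_pot',s)])
save(s,'s2');a=cv2.imread('pics/s2.png')[140:340,200:440];w=cv2.imread('pics/w2.png')
a=cv2.resize(a,None,fx=1.6,fy=1.6)
cv2.imwrite('pics/c2.png',np.hstack([w[60:380,100:516],a[:320]]))
```

```text
[519.97430601 297.80984983 104.7485512 ] [3.1411421  0.00497085 0.3280783 ] 4.5667
paint_pot 0.9 [451.6, 228.0, 66.2, 41.8] [540.98520294 197.37691729  58.        ]
paint_pot 0.88 [316.3, 203.3, 68.4, 71.4] [527.08487469 300.05118586  58.        ]
small_stud 0.91 [374.1, 139.9, 42.9, 39.5] [582.17110008 293.69550585 135.        ]
[(0.8, [294.5, 292.7, 25.2, 33.2])]
```

View pics/c2.png

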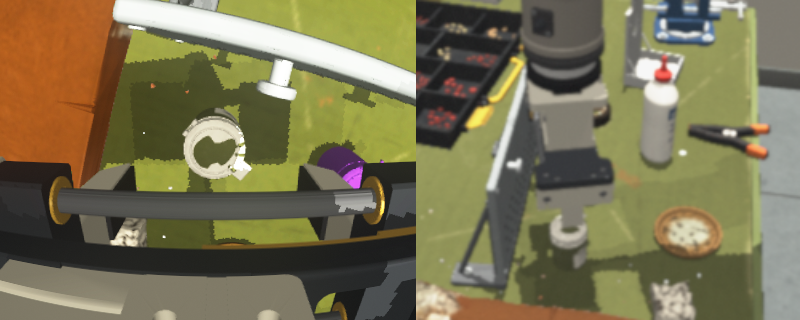

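Request:
step_arm:
  deltas:
    - [1,0,35,0,0,0]
    - [1,0,60,0,0,0]
    - [1,0,69,0,0,0]
    - [1,0,69,0,0,0]
    - [1,0,69,0,0,0]

```text
time: 5.18
tool_pos: [523.2, 299.4, 38.1]
tcp_rot: [-3.142, -0.002, 0.33]
contact_force: [0.1, 0.1, 1.3]
grip_width: 91.8
```

Request:
step_arm:
  deltas:
    - [0,0,0,0,0,0]
    - [0,0,0,0,0,0]
    - [0,0,0,0,0,0]
    - [0,0,0,0,0,0]
    - [0,0,0,0,0,0]
  fingers: 30

```text
time: 5.6
tool_pos: [522.6, 299.1, 37.3]
tcp_rot: [3.142, -0.001, 0.33]
contact_force: [-0.0, -1.0, -1.0]
grip_width: 63.1
```

Request:
step_arm:
  deltas:
    - [0,0,0,0,0,0]
    - [0,0,0,0,0,0]
    - [0,0,0,0,0,0]
    - [0,0,0,0,0,0]
    - [0,0,0,0,0,0]

```text
time: 6.02
tool_pos: [522.3, 299.1, 36.7]
tcp_rot: [3.142, 0.0, 0.33]
contact_force: [0.6, 0.3, 0.3]
grip_width: 40.9
```

Request:
step_arm:
  deltas:
    - [0,0,0,0,0,0]
    - [0,0,0,0,0,0]
    - [0,0,0,0,0,0]

```text
time: 6.27
tool_pos: [522.3, 299.1, 36.7]
tcp_rot: [3.142, -0.0, 0.33]
contact_force: [-1.1, 1.0, 1.1]
grip_width: 41.3
```

Request:
step_arm:
  deltas:
    - [0,0,-5,0,0,0]
    - [0,0,-15,0,0,0]
    - [0,0,-30,0,0,0]
    - [0,0,-50,0,0,0]
    - [0,0,-50,0,0,0]

```text
time: 6.68
tool_pos: [524.6, 300.0, 91.2]
tcp_rot: [-3.141, -0.007, 0.33]
contact_force: [0.2, 0.6, -0.1]
grip_width: 41.6
```

Run:
```python
from h import *
p=bot.capture('wrist');s=bot.capture('side');save(p,'w3');save(s,'s3');o=bot.get_obs();print(o['tool_pos'],o['tcp_rot'],o['time'],o['grip_width'],o['contact_force'])
a=cv2.imread('pics/s3.png')[180:340,240:440];w=cv2.imread('pics/w3.png')
cv2.imwrite('pics/c3.png',np.hstack([w[60:380,120:516],cv2.resize(a,None,fx=2,fy=2)]))
b=plan((522.4,298.9,86,.33),(381,234,86,.33))
```

```text
[522.8834774  299.2149116   87.76578473] [ 3.14158622e+00 -2.28722175e-03  3.29773497e-01] 6.7833 41.07623412118489 [-0.12678373 -0.0055751  -1.29912666]
[[-38.7, 3.9, 0.0, 0, 0, 0.0], [-77.4, 7.8, 0.0, 0, 0, 0.0], [-116.1, 11.7, 0.0, 0, 0, 0.0], [-154.8, 15.6, 0.0, 0, 0, 0.0]]
```

View pics/c3.png

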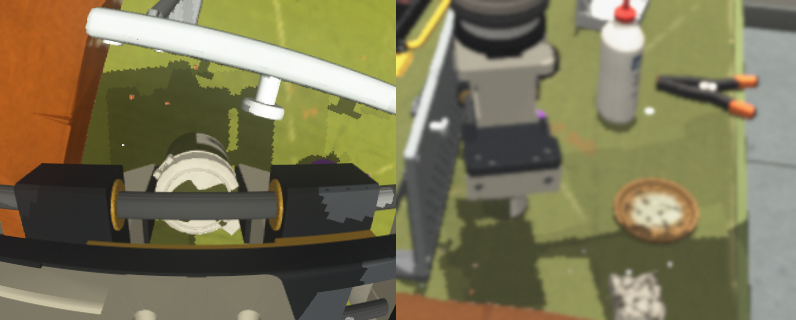

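Request:
step_arm:
  deltas:
    - [-20,2,0,0,0,0]
    - [-50,5,0,0,0,0]
    - [-80,8,0,0,0,0]
    - [-110,11,0,0,0,0]
    - [-135,13.5,0,0,0,0]

```text
time: 7.2
tool_pos: [396.1, 241.3, 85.6]
tcp_rot: [3.141, 0.003, 0.33]
contact_force: [1.0, 0.1, -0.6]
grip_width: 41.3
```

Request:
step_arm:
  deltas:
    - [-15,1.5,0,0,0,0]
    - [-20,2,0,0,0,0]
    - [-20,2,10,0,0,0]
    - [-20,2,15,0,0,0]
    - [-20,2,15,0,0,0]

```text
time: 7.62
tool_pos: [380.6, 234.1, 70.6]
tcp_rot: [3.141, 0.002, 0.33]
contact_force: [-0.6, 0.2, -0.7]
grip_width: 40.7
```

Run:
```python
from h import *
s=bot.capture('side');o=bot.get_obs();print(o['tool_pos'],o['tcp_rot'],o['time'],o['grip_width'])
t=bot.capture('top')
for p in (s,t):
    for q in ('tin_lid','paint_pot'): print(q,[(round(b['p'],2),b['rect']) for b in bot.boxes_of(q,p)])
```

```text
[380.86639556 234.20991349  71.00583897] [3.14142577e+00 1.34713669e-03 3.29700965e-01] 7.6667 41.18465181856774
tin_lid [(0.79, [369.5, 287.4, 43.3, 29.0])]
paint_pot [(0.9, [304.3, 251.3, 21.8, 33.8]), (0.73, [371.2, 268.0, 20.2, 26.3])]
tin_lid []
paint_pot [(0.58, [298.1, 187.0, 18.2, 21.0])]
```

Request:
step_arm:
  deltas:
    - [0,0,10,0,0,0]
    - [0,0,18,0,0,0]
    - [0,0,22,0,0,0]
    - [0,0,23.5,0,0,0]
    - [0,0,23.5,0,0,0]

```text
time: 8.33
tool_pos: [380.5, 234.1, 47.8]
tcp_rot: [3.141, 0.001, 0.33]
contact_force: [0.9, 0.5, -0.3]
grip_width: 41.1
```

Request:
step_arm:
  deltas:
    - [0,0,0.5,0,0,0]
    - [0,0,0.5,0,0,0]
    - [0,0,0.5,0,0,0]

```text
time: 8.58
tool_pos: [380.9, 234.2, 47.9]
tcp_rot: [3.142, -0.0, 0.33]
contact_force: [-0.7, -0.7, -0.8]
grip_width: 40.9
```

Run:
```python
from h import *
s=bot.capture('side');o=bot.get_obs();print(o['tool_pos'],o['contact_force'])
print([(round(b['p'],2),b['rect']) for b in bot.boxes_of('paint_pot',s)], proj(s,(381,234,10)),proj(s,(381,234,71)))
```

```text
[380.89574765 234.27731995  47.95518043] [ 0.82061014  0.04883089 -0.53161408]
[(0.9, [304.4, 251.6, 23.5, 34.5]), (0.83, [370.6, 277.4, 18.5, 25.7])] (np.float64(369.62069067432105), np.float64(283.8839129964003)) (np.float64(372.35651573684845), np.float64(262.1140149537675))
```

Request:
step_arm:
  deltas:
    - [0,0,0.8,0,0,0]
    - [0,0,0.8,0,0,0]
    - [0,0,0.8,0,0,0]

```text
time: 8.93
tool_pos: [380.8, 234.3, 47.0]
tcp_rot: [3.142, -0.0, 0.33]
contact_force: [-0.5, 0.5, 0.8]
grip_width: 41.3
```

Request:
step_arm:
  deltas:
    - [0,0,0,0,0,0]
    - [0,0,0,0,0,0]
    - [0,0,0,0,0,0]
    - [0,0,0,0,0,0]
    - [0,0,0,0,0,0]
  fingers: 75

```text
time: 9.35
tool_pos: [380.7, 234.2, 46.8]
tcp_rot: [3.142, 0.0, 0.33]
contact_force: [0.1, -0.2, 0.1]
grip_width: 70.0
```

Request:
step_arm:
  deltas:
    - [0,0,0,0,0,0]
    - [0,0,0,0,0,0]
    - [0,0,0,0,0,0]

```text
time: 9.6
tool_pos: [380.7, 234.2, 46.9]
tcp_rot: [3.141, 0.0, 0.33]
contact_force: [-0.1, 0.6, -0.6]
grip_width: 75.0
```

Request:
step_arm:
  deltas:
    - [0,0,-15,0,0,0]
    - [0,0,-45,0,0,0]
    - [0,0,-85,0,0,0]
    - [0,0,-125,0,0,0]
    - [0,0,-165,0,0,0]

```text
time: 10.02
tool_pos: [380.1, 234.0, 213.7]
tcp_rot: [3.141, 0.001, 0.33]
contact_force: [2.4, 0.6, -0.2]
grip_width: 74.8
```

Request:
step_arm:
  deltas:
    - [0,0,-35,0,0,0]
    - [0,0,-70,0,0,0]
    - [0,0,-90,0,0,0]

```text
time: 10.27
tool_pos: [381.3, 234.5, 306.0]
tcp_rot: [-3.141, -0.006, 0.33]
contact_force: [0.2, 0.5, -0.2]
grip_width: 74.9
```

Run:
```python
from h import *
s=bot.capture('side');p=bot.capture('wrist');o=bot.get_obs();print(o['tool_pos'],o['tcp_rot'],o['time'],o['grip_width'])
print([(round(b['p'],2),b['rect']) for b in bot.boxes_of('paint_pot',s)])
save(s,'s4');save(p,'w4')
a=cv2.imread('pics/s4.png')[230:350,270:420];w=cv2.imread('pics/w4.png')
cv2.imwrite('pics/c4.png',np.hstack([w[60:380,120:516],cv2.resize(a,(400,320))]))
# to above holder tab: yaw pi/2-.14
b=plan((381,234,301,.33),(440,30,320,.95))
b=plan(b,(503.3,-130.4,300,1.43))
```

```text
[382.13208799 234.81861554 305.64338942] [-3.14126182 -0.00795732  0.32987388] 10.3667 74.89952321518149
[(0.95, [371.5, 273.5, 23.4, 34.4]), (0.76, [304.9, 250.1, 23.4, 30.6])]
[[-1.7, 35.4, -3.2, 0, 0, -0.103], [-3.4, 70.7, -6.3, 0, 0, -0.207], [-5.1, 106.1, -9.5, 0, 0, -0.31], [-6.9, 141.4, -12.7, 0, 0, -0.413], [-8.6, 176.8, -15.8, 0, 0, -0.517]]
[[-19.0, 29.9, -3.2, 0, 0, -0.103]]
[[-18.7, 29.0, 4.0, 0, 0, -0.096], [-37.5, 57.9, 8.0, 0, 0, -0.192], [-56.2, 86.9, 12.0, 0, 0, -0.288], [-74.9, 115.8, 16.0, 0, 0, -0.384], [-93.7, 144.8, 20.0, 0, 0, -0.48]]
```

View pics/c4.png

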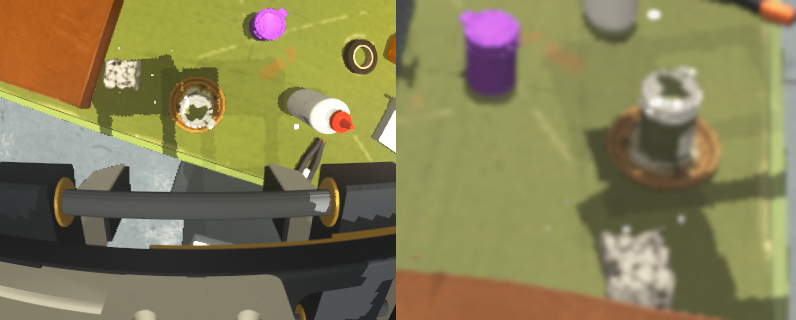

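Request:
step_arm:
  deltas:
    - [-2,35,-3,0,0,-0.103]
    - [-3.5,71,-6,0,0,-0.207]
    - [-5,106,-9.5,0,0,-0.31]
    - [-7,141,-13,0,0,-0.413]
    - [-8.5,177,-16,0,0,-0.517]
  fingers: 91

```text
time: 10.83
tool_pos: [428.9, 64.4, 316.3]
tcp_rot: [-3.139, 0.002, 0.847]
contact_force: [1.0, 0.6, 0.0]
grip_width: 91.1
```

Request:
step_arm:
  deltas:
    - [-19,30,-3,0,0,-0.103]

```text
time: 10.92
tool_pos: [438.7, 30.1, 319.3]
tcp_rot: [-3.139, 0.001, 0.95]
contact_force: [1.6, 0.2, -0.4]
grip_width: 91.0
```

Request:
step_arm:
  deltas:
    - [-19,29,4,0,0,-0.096]
    - [-37.5,58,8,0,0,-0.192]
    - [-56,87,12,0,0,-0.288]
    - [-75,116,16,0,0,-0.384]
    - [-93.5,145,20,0,0,-0.48]

```text
time: 11.33
tool_pos: [501.5, -130.7, 298.6]
tcp_rot: [-3.138, -0.001, 1.429]
contact_force: [1.7, 0.4, 0.3]
grip_width: 91.2
```

Request:
step_arm:
  deltas:
    - [0,0,0,0,0,0]
    - [0,0,0,0,0,0]
    - [0,0,0,0,0,0]

```text
time: 11.58
tool_pos: [501.3, -128.6, 299.4]
tcp_rot: [-3.139, -0.001, 1.423]
contact_force: [-0.5, 1.2, -0.5]
grip_width: 91.2
```

Run:
```python
from h import *
p=bot.capture('wrist');o=bot.get_obs();print(o['tool_pos'],o['tcp_rot'],o['time'],o['grip_width'],-np.array(p['R']).T@p['t'])
print([(round(b['p'],2),b['rect']) for b in bot.boxes_of('holder',p)])
save(p,'w5')
# expected tab-top end points in image
def pf(X):
    c=np.array(p['R'])@np.array(X,float)+np.array(p['t']);r=np.hypot(c[0],c[1]);th=np.arctan2(r,c[2]);return np.round([p['cx']+p['fx']*th*c[0]/r,p['cy']+p['fy']*th*c[1]/r])
for X in ([505.8,-111,190],[500.4,-150,190],[509.7,-85.3,135],[496.7,-175.4,135]): print(pf(X))
```

```text
[ 501.33872319 -128.19074224  299.94882096] [-3.13975567e+00 -7.30604164e-04  1.42402395e+00] 11.6333 90.95809296997164 [511.81842016 -61.33665774 459.08237493]
[(0.87, [294.3, 177.5, 60.6, 88.8])]
[319. 173.]
[319. 216.]
[319. 139.]
[319. 222.]
```

Request:
step_arm:
  deltas:
    - [-2,0,30,0,0,-0.007]
    - [-2,0,60,0,0,-0.007]
    - [-2,0,90,0,0,-0.007]
    - [-2,0,110,0,0,-0.007]
    - [-2,0,118,0,0,-0.007]

```text
time: 12.1
tool_pos: [499.9, -129.2, 180.1]
tcp_rot: [-3.137, -0.001, 1.433]
contact_force: [-0.3, -0.4, 0.3]
grip_width: 90.9
```

Request:
step_arm:
  deltas:
    - [0,0,6,0,0,0]
    - [0,0,6,0,0,0]
    - [0,0,6,0,0,0]
    - [0,0,6,0,0,0]

```text
time: 12.43
tool_pos: [502.4, -131.2, 178.2]
tcp_rot: [3.139, 0.001, 1.432]
contact_force: [0.1, 0.8, 0.9]
grip_width: 90.8
```

Run:
```python
from h import *
p=bot.capture('wrist');o=bot.get_obs();print(o['tool_pos'],o['tcp_rot'],o['time'],o['grip_width'],-np.array(p['R']).T@p['t'])
save(p,'w6');a=cv2.imread('pics/w6.png')[80:380,140:500];cv2.imwrite('pics/c6.png',cv2.resize(a,None,fx=2,fy=2))
np.savez('w6.npz',**{k:p[k] for k in('R','t','fx','fy','cx','cy')})
```

```text
[ 502.37036153 -131.2776787   178.14334798] [3.13894957e+00 7.71772982e-04 1.43166347e+00] 12.4833 90.67388007163002 [511.55376476 -63.44227714 337.83604132]
```

View pics/c6.png

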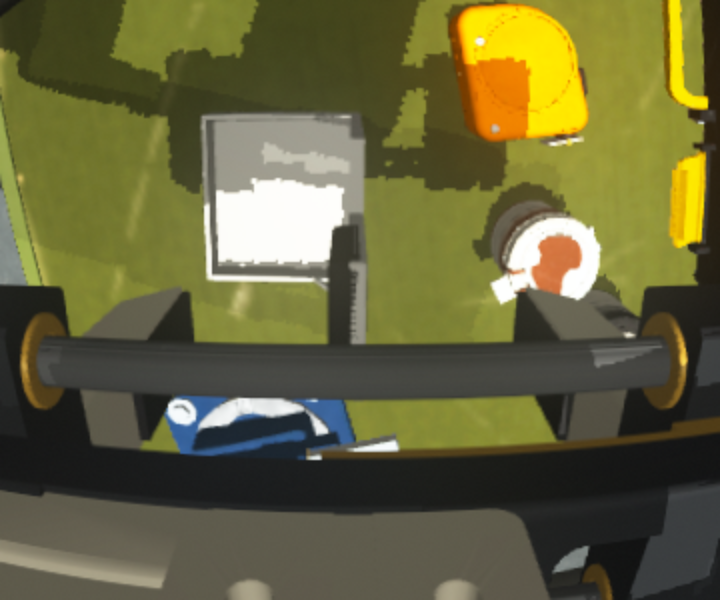

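Run:
```python
from h import *
p=dict(np.load('w6.npz'))
c=lambda u,v:(140+u/2,80+v/2)
for (u,v,z) in [(332,262,190),(348,262,190),(366,262,190),(345,227,150),(203,116,22),(206,282,22),(365,116,22)]: print((u,v,z),np.round(at(p,*c(u,v),z,fish=True),1))
Rh=lambda X,a=-.14:np.round(np.array([503.2,-130.5])+np.array([[np.cos(a),-np.sin(a)],[np.sin(a),np.cos(a)]])@X,1)
print('expect tab near: ',Rh([-7.5,20]),Rh([2.5,20]),'tray',Rh([-82.5,45]),Rh([-82.5,-45]))
```

```text
(332, 262, 190) [ 500.3 -109.3  190. ]
(348, 262, 190) [ 504.3 -109.9  190. ]
(366, 262, 190) [ 508.8 -110.5  190. ]
(345, 227, 150) [ 503.  -110.9  150. ]
(203, 116, 22) [432.8 -74.2  22. ]
(206, 282, 22) [ 416.9 -163.4   22. ]
(365, 116, 22) [515.6 -87.   22. ]
expect tab near:  [ 498.6 -109.6] [ 508.5 -111. ] tray [427.8 -74.4] [ 415.2 -163.5]
```

Request:
step_arm:
  deltas:
    - [0,0,1,0,0,0]
    - [0,0,1,0,0,0]
    - [0,0,1,0,0,0]
    - [0,0,1,0,0,0]
    - [0,0,1,0,0,0]
  fingers: 0

```text
time: 12.9
tool_pos: [501.6, -131.1, 175.8]
tcp_rot: [3.142, 0.0, 1.431]
contact_force: [0.2, -0.7, -1.5]
grip_width: 62.1
```

Request:
step_arm:
  deltas:
    - [0,0,0,0,0,0]
    - [0,0,0,0,0,0]
    - [0,0,0,0,0,0]
    - [0,0,0,0,0,0]
    - [0,0,0,0,0,0]

```text
time: 13.32
tool_pos: [501.6, -131.1, 175.7]
tcp_rot: [-3.142, 0.0, 1.431]
contact_force: [-0.3, -1.0, -0.5]
grip_width: 28.8
```

Request:
step_arm:
  deltas:
    - [0,0,0,0,0,0]
    - [0,0,0,0,0,0]
    - [0,0,0,0,0,0]
    - [0,0,0,0,0,0]
    - [0,0,0,0,0,0]

```text
time: 13.73
tool_pos: [501.5, -131.1, 175.7]
tcp_rot: [-3.141, 0.0, 1.432]
contact_force: [0.1, -1.0, -0.8]
grip_width: 9.6
```

Request:
step_arm:
  deltas:
    - [0,0,0,0,0,0]
    - [0,0,0,0,0,0]
    - [0,0,0,0,0,0]
    - [0,0,0,0,0,0]
    - [0,0,0,0,0,0]

```text
time: 14.15
tool_pos: [501.6, -131.1, 175.7]
tcp_rot: [-3.142, 0.0, 1.431]
contact_force: [0.8, 0.5, 0.0]
grip_width: 9.7
```

```bash
cat >> h.py <<'E'
S=np.array([590.7,292.9]);yb=.1055;n=np.array([np.cos(yb),np.sin(yb)]);l=np.array([-n[1],n[0]])
def tcp(d,z,lat=-0.8): return np.r_[S+n*(d-2.5)+l*lat,z,np.pi/2+yb]
E
python3 - <<'E'
from h import *
a=(501.6,-131.1,175.7,1.431)
b=plan(a,(501.6,-131.1,355,1.431),step=37);print('B')
c=tcp(-60,355);print(c)
b=plan(b,c,step=36)
E
```

```text
[[0.0, 0.0, -35.9, 0, 0, 0.0], [0.0, 0.0, -71.7, 0, 0, 0.0], [0.0, 0.0, -107.6, 0, 0, 0.0], [0.0, 0.0, -143.4, 0, 0, 0.0], [0.0, 0.0, -179.3, 0, 0, 0.0]]
B
[528.63174134 285.52292285 355.           1.67629633]
[[34.7, -2.6, 0.0, 0, 0, -0.02], [69.4, -5.2, 0.0, 0, 0, -0.041], [104.1, -7.8, 0.0, 0, 0, -0.061], [138.8, -10.4, 0.0, 0, 0, -0.082], [173.5, -13.0, 0.0, 0, 0, -0.102]]
[[34.8, 0.9, 0.0, 0, 0, -0.02], [69.6, 1.9, 0.0, 0, 0, -0.041], [104.3, 2.8, 0.0, 0, 0, -0.061], [139.1, 3.8, 0.0, 0, 0, -0.082], [173.9, 4.7, 0.0, 0, 0, -0.102]]
[[34.5, 4.5, 0.0, 0, 0, -0.02], [69.0, 9.0, 0.0, 0, 0, -0.041]]
```

Request:
step_arm:
  deltas:
    - [0,0,-15,0,0,0]
    - [0,0,-50,0,0,0]
    - [0,0,-90,0,0,0]
    - [0,0,-130,0,0,0]
    - [0,0,-160,0,0,0]

```text
time: 14.57
tool_pos: [501.8, -131.1, 338.9]
tcp_rot: [3.139, 0.001, 1.432]
contact_force: [0.7, -0.6, -1.0]
grip_width: 9.8
```

Request:
step_arm:
  deltas:
    - [0,0,-15,0,0,0]
    - [0,0,-19,0,0,0]
    - [0,0,-19,0,0,0]

```text
time: 14.82
tool_pos: [501.8, -131.2, 355.1]
tcp_rot: [3.14, 0.0, 1.431]
contact_force: [0.5, -0.6, -2.8]
grip_width: 9.7
```

Request:
step_arm:
  deltas:
    - [20,-1.5,0,0,0,-0.015]
    - [54,-4,0,0,0,-0.035]
    - [95,-7,0,0,0,-0.056]
    - [134,-10,0,0,0,-0.08]
    - [173.5,-13,0,0,0,-0.102]

```text
time: 15.23
tool_pos: [512.0, 44.1, 352.3]
tcp_rot: [-3.137, -0.0, 1.534]
contact_force: [1.3, -0.4, -1.8]
grip_width: 9.7
```

Request:
step_arm:
  deltas:
    - [35,1,0,0,0,-0.02]
    - [69.5,2,0,0,0,-0.041]
    - [104,3,0,0,0,-0.061]
    - [139,4,0,0,0,-0.082]
    - [174,4.7,0,0,0,-0.102]

```text
time: 15.65
tool_pos: [523.3, 217.8, 352.0]
tcp_rot: [-3.137, 0.001, 1.637]
contact_force: [1.1, -0.8, -1.6]
grip_width: 9.5
```

Request:
step_arm:
  deltas:
    - [34.5,4.5,0,0,0,-0.02]
    - [55,7,0,0,0,-0.041]
    - [69,9,0,0,0,-0.041]
    - [69,9,0,0,0,-0.041]
    - [69,9,0,0,0,-0.041]

```text
time: 16.07
tool_pos: [528.0, 285.9, 352.1]
tcp_rot: [-3.137, 0.002, 1.678]
contact_force: [-0.3, -0.6, -2.5]
grip_width: 9.7
```

Request:
step_arm:
  deltas:
    - [0,0,30,0,0,0]
    - [0,0,65,0,0,0]
    - [0,0,100,0,0,0]
    - [0,0,120,0,0,0]
    - [0,0,129,0,0,0]

```text
time: 16.48
tool_pos: [526.7, 283.4, 221.2]
tcp_rot: [-3.134, 0.003, 1.675]
contact_force: [-0.5, 0.4, -1.1]
grip_width: 9.3
```

Request:
step_arm:
  deltas:
    - [0,0,0,0,0,0]
    - [0,0,0,0,0,0]
    - [0,0,0,0,0,0]
    - [0,0,0,0,0,0]
    - [0,0,0,0,0,0]

```text
time: 16.9
tool_pos: [529.1, 285.8, 227.2]
tcp_rot: [3.139, -0.001, 1.676]
contact_force: [0.4, 0.2, -2.1]
grip_width: 9.8
```

Run:
```python
from h import *
p=bot.capture('wrist');o=bot.get_obs();print(o['tool_pos'],o['tcp_rot'],o['time'],o['grip_width'],-np.array(p['R']).T@p['t'],tcp(-60,225.7))
s=bot.capture('side');save(s,'s7')
save(p,'w7');a=cv2.imread('pics/w7.png')[130:350,200:460];a=cv2.resize(a,None,fx=2,fy=2,interpolation=2)
b=cv2.resize(cv2.imread('pics/s7.png')[130:290,250:350],None,fx=2.75,fy=2.75,interpolation=2)
cv2.imwrite('pics/c7.png',np.hstack([a,b]))
np.savez('w7.npz',**{k:p[k] for k in('R','t','fx','fy','cx','cy')})
np.savez('s7.npz',**{k:s[k] for k in('R','t','fx','fy','cx','cy')})
```

```text
[528.95869428 285.7983325  226.91543575] [ 3.13953853e+00 -4.34847952e-04  1.67652710e+00] 16.95 9.591485813287601 [521.57811789 353.56666753 386.93734068] [528.63174134 285.52292285 225.7          1.67629633]
```

View pics/c7.png

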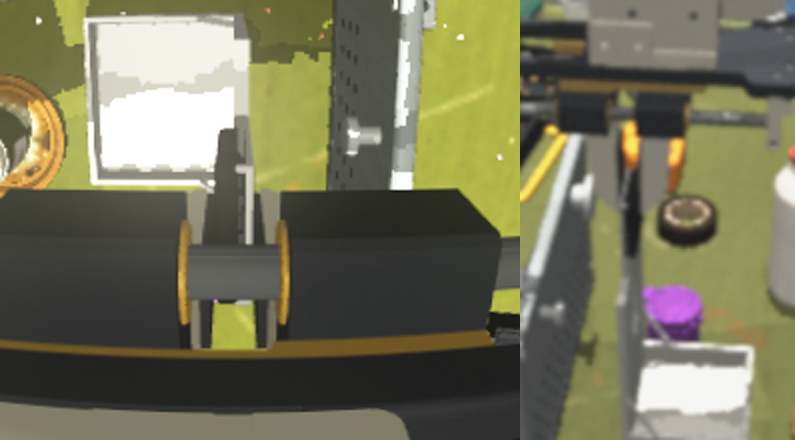

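Run:
```python
from h import *
p=dict(np.load('w7.npz'))
o=lambda u,v,z:np.round([ (at(p,200+u/2,130+v/2,z,fish=True)[:2]-S)@k for k in (n,l)],1)
print('(depth n, lateral l)')
for nm,u,v,z in [('head c',353,137,135),('shank',372,136,135),('shank lo',372,129,135),('shank hi',372,144,135),('head top',353,118,135),('head bot',353,157,135),('tray near',85,18,73),('tray far',95,184,73),('tray rear near',248,15,73),('tray rear far',210,185,73),('plate +y top',250,42,186),('tab top near',250,166,241),('board front top',393,10,160),('board front top',390,190,160)]: print(nm,o(u,v,z))
ob=bot.get_obs();x=ob['tool_pos'][:2]-S;print('tcp',x@n,x@l)
```

```text
(depth n, lateral l)
head c [-10.2  -1.2]
shank [-1.8 -0.7]
shank lo [-2.   2.4]
shank hi [-1.6 -4.3]
head top [-10.6   7.2]
head bot [ -9.7 -10.1]
tray near [-137.4   45.5]
tray far [-136.6  -44.5]
tray rear near [-53.6  45.9]
tray rear far [-73.6 -44.7]
plate +y top [-56.1  44.9]
tab top near [-57.6  20.4]
board front top [-1.8 54.7]
board front top [  1.1 -16.3]
tcp -62.27047500886472 -0.552682787910654
```

Request:
step_arm:
  deltas:
    - [-1.2,8,1,0,0,0]
    - [-1.2,18,1,0,0,0]
    - [-1.2,28,1,0,0,0]
    - [-1.2,35,1,0,0,0]
    - [-1.2,38,1,0,0,0]

```text
time: 17.42
tool_pos: [567.7, 288.4, 224.4]
tcp_rot: [3.141, 0.0, 1.676]
contact_force: [-0.3, 0.5, -2.5]
grip_width: 9.7
```

Request:
step_arm:
  deltas:
    - [0,0,0,0,0,0]
    - [0,2,0,0,0,0]
    - [0,4,0,0,0,0]
    - [0,6,0,0,0,0]
    - [0,7,0,0,0,0]

```text
time: 17.83
tool_pos: [573.5, 289.3, 224.8]
tcp_rot: [3.141, 0.0, 1.677]
contact_force: [-0.5, 0.3, -2.6]
grip_width: 9.7
```

Request:
step_arm:
  deltas:
    - [0,1,0,0,0,0]
    - [0,2,0,0,0,0]
    - [0,3,0,0,0,0]
    - [0,3,0,0,0,0]

```text
time: 18.17
tool_pos: [576.5, 289.5, 224.7]
tcp_rot: [3.141, 0.0, 1.676]
contact_force: [0.5, 0.5, -2.0]
grip_width: 9.7
```

Run:
```python
from h import *
ob=bot.get_obs();x=ob['tool_pos'][:2]-S;print('d',x@n+2.5,'lat',x@l,ob['tool_pos'][2],ob['tcp_rot'],ob['contact_force'],ob['moment'],ob['grip_width'])
```

```text
d -11.928399615405432 lat -1.853972020357687 224.71823052720578 [3.14146917e+00 1.00486147e-04 1.67649058e+00] [ 0.46261928  0.46629793 -1.97505852] [ 0.01006374 -0.0899945   0.03405448] 9.650947749655684
```

Request:
step_arm:
  deltas:
    - [0,1.5,0,0,0,0]
    - [0,3,0,0,0,0]
    - [0,4.5,0,0,0,0]
    - [0,4.5,0,0,0,0]

```text
time: 18.5
tool_pos: [581.2, 290.0, 224.7]
tcp_rot: [3.141, 0.0, 1.676]
contact_force: [-0.3, 0.1, -2.1]
grip_width: 9.7
```

Request:
step_arm:
  deltas:
    - [0,1,0,0,0,0]
    - [0,2,0,0,0,0]
    - [0,2,0,0,0,0]
    - [0,2,0,0,0,0]

```text
time: 18.83
tool_pos: [582.9, 290.2, 224.7]
tcp_rot: [-3.142, 0.0, 1.676]
contact_force: [0.4, -0.2, -1.7]
grip_width: 9.7
```

Run:
```python
from h import *
ob=bot.get_obs();x=ob['tool_pos'][:2]-S;print('d',x@n+2.5,'lat',x@l,ob['tool_pos'][2],ob['tcp_rot'],ob['contact_force'],ob['moment'],ob['grip_width'])
p=bot.capture('wrist');save(p,'w8');s=bot.capture('side');save(s,'s8')
a=cv2.imread('pics/w8.png')[130:350,200:460];a=cv2.resize(a,None,fx=2,fy=2,interpolation=2)
b=cv2.resize(cv2.imread('pics/s8.png')[150:290,230:330],(275,385),interpolation=2);b=np.vstack([b,np.zeros((55,275,3),np.uint8)])
cv2.imwrite('pics/c8.png',np.hstack([a,b]))
```

```text
d -5.550706403965506 lat -1.8549474023462453 224.71000454931368 [-3.14157620e+00  6.17557286e-05  1.67646734e+00] [ 0.38832376 -0.19633987 -1.74071905] [ 0.0092154  -0.11274174 -0.02976134] 9.718600027630895
```

View pics/c8.png

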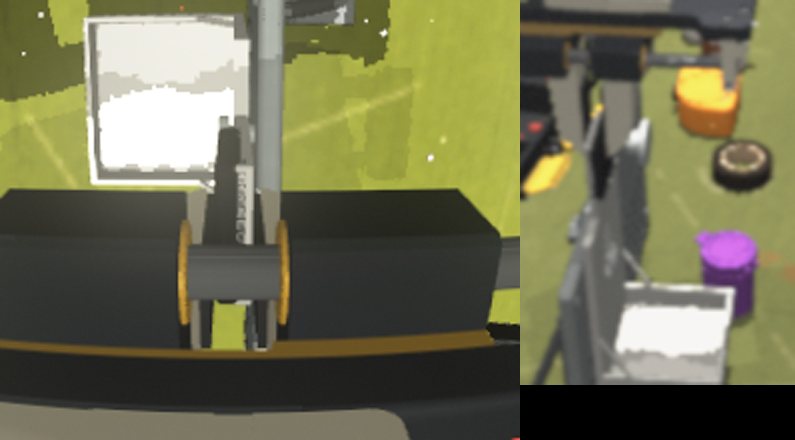

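Request:
step_arm:
  deltas:
    - [0,0,3,0,0,0]
    - [0,0,6,0,0,0]
    - [0,0,9,0,0,0]
    - [0,0,12,0,0,0]
    - [0,0,12,0,0,0]

```text
time: 19.35
tool_pos: [582.5, 290.0, 211.6]
tcp_rot: [-3.14, 0.0, 1.676]
contact_force: [-0.5, -0.5, -2.6]
grip_width: 9.7
```

Request:
step_arm:
  deltas:
    - [0,0,3,0,0,0]
    - [0,0,6,0,0,0]
    - [0,0,9,0,0,0]
    - [0,0,10,0,0,0]
    - [0,0,10,0,0,0]

```text
time: 19.77
tool_pos: [582.7, 290.1, 202.2]
tcp_rot: [-3.141, 0.0, 1.677]
contact_force: [-0.4, 0.2, -2.3]
grip_width: 10.0
```

Run:
```python
from h import *
ob=bot.get_obs();x=ob['tool_pos'][:2]-S;print('d',x@n+2.5,'lat',x@l,ob['tool_pos'][2],ob['tcp_rot'],ob['contact_force'],ob['moment'],ob['grip_width'])
```

```text
d -5.760278089443631 lat -1.8908662678259045 202.2381409145569 [-3.14083017e+00  2.80608640e-04  1.67651310e+00] [-0.3659181   0.20449421 -2.31231225] [-0.01069819 -0.11787656 -0.00294196] 9.98399220205632
```

Request:
step_arm:
  deltas:
    - [0,0,1,0,0,0]
    - [0,0,2,0,0,0]
    - [0,0,2,0,0,0]
    - [0,0,2,0,0,0]

```text
time: 20.1
tool_pos: [582.9, 290.2, 200.7]
tcp_rot: [3.142, 0.0, 1.677]
contact_force: [-0.6, 0.2, -1.4]
grip_width: 9.5
```

Request:
step_arm:
  deltas:
    - [0,0,1,0,0,0]
    - [0,0,1,0,0,0]
    - [0,0,1,0,0,0]

```text
time: 20.35
tool_pos: [582.8, 290.2, 199.7]
tcp_rot: [-3.141, 0.0, 1.677]
contact_force: [-0.0, 0.3, -2.2]
grip_width: 9.8
```

Request:
step_arm:
  deltas:
    - [0,0,0.7,0,0,0]
    - [0,0,0.7,0,0,0]
    - [0,0,0.7,0,0,0]

```text
time: 20.6
tool_pos: [582.9, 290.2, 199.2]
tcp_rot: [3.141, -0.0, 1.676]
contact_force: [0.1, 0.2, -1.8]
grip_width: 9.5
```

Now step down further until the stud bears the weight.

Request:
step_arm:
  deltas:
    - [0,0,1,0,0,0]
    - [0,0,1,0,0,0]
    - [0,0,1,0,0,0]

```text
time: 20.85
tool_pos: [583.1, 290.3, 198.9]
tcp_rot: [3.14, -0.0, 1.677]
contact_force: [-1.2, 0.2, 5.2]
grip_width: 9.6
```

Request:
step_arm:
  deltas:
    - [0,0,0.8,0,0,0]
    - [0,0,0.8,0,0,0]
    - [0,0,0.8,0,0,0]

```text
time: 21.1
tool_pos: [583.3, 290.4, 198.8]
tcp_rot: [3.139, -0.0, 1.677]
contact_force: [-0.8, -0.6, 8.6]
grip_width: 9.9
```

Request:
step_arm:
  deltas:
    - [0,0,-0.9,0,0,0]
    - [0,0,-0.9,0,0,0]

```text
time: 21.27
tool_pos: [583.1, 290.3, 198.8]
tcp_rot: [3.14, -0.0, 1.677]
contact_force: [-1.6, 0.3, 5.5]
grip_width: 9.5
```

Request:
step_arm:
  deltas:
    - [0,0,0,0,0,0]
    - [0,0,0,0,0,0]
    - [0,0,0,0,0,0]
    - [0,0,0,0,0,0]
    - [0,0,0,0,0,0]
  fingers: 50

```text
time: 21.68
tool_pos: [582.7, 290.2, 197.7]
tcp_rot: [-3.141, 0.0, 1.677]
contact_force: [0.2, 0.4, -0.1]
grip_width: 38.5
```

Request:
step_arm:
  deltas:
    - [0,0,0,0,0,0]
    - [0,0,0,0,0,0]
    - [0,0,0,0,0,0]

```text
time: 21.93
tool_pos: [582.8, 290.2, 198.0]
tcp_rot: [-3.141, 0.0, 1.677]
contact_force: [-0.6, 0.6, -0.1]
grip_width: 49.9
```

Request:
step_arm:
  deltas:
    - [0,0,-10,0,0,0]
    - [0,0,-30,0,0,0]
    - [0,0,-60,0,0,0]
    - [0,0,-95,0,0,0]
    - [0,0,-120,0,0,0]

```text
time: 22.35
tool_pos: [583.0, 290.3, 322.1]
tcp_rot: [3.138, -0.001, 1.677]
contact_force: [0.8, 0.1, 0.1]
grip_width: 50.1
```

Request:
step_arm:
  deltas:
    - [0,-30,0,0,0,0]
    - [-10,-70,0,0,0,0]
    - [-20,-110,0,0,0,0]
    - [-20,-120,0,0,0,0]
    - [-20,-120,0,0,0,0]

```text
time: 22.77
tool_pos: [463.1, 257.3, 320.1]
tcp_rot: [3.14, -0.0, 1.677]
contact_force: [0.7, 0.9, 0.8]
grip_width: 50.1
```

Run:
```python
from h import *
s=bot.capture('side');t=bot.capture('top');w=bot.capture('wrist');o=bot.get_obs();print(o['tool_pos'],o['time'],o['grip_width'])
save(s,'s9');save(t,'t9');save(w,'w9')
for nm,p in (('s',s),('t',t),('w',w)):
    for q in ('holder','paint_pot'): print(nm,q,[(round(b['p'],2),b['rect']) for b in bot.boxes_of(q,p)])
# predicted side-view extents of the hung holder
z0=23.5;P=lambda x,y,z:np.r_[S+n*(x-5)+l*y,z+z0]
for nm,a in dict(tabtop=(0,20,190),tabtop2=(0,-20,190),plate=(0,45,135),trayf=(-82,45,0),trayfr=(-82,-45,22),trayrear=(0,45,0)).items(): print(nm,np.round(proj(s,P(*a))),np.round(proj(t,P(*a))))
```

```text
[466.7697317  257.96789921 319.01475806] 22.9167 49.93112533091211
s holder [(0.73, [279.1, 253.8, 49.9, 103.3])]
s paint_pot [(0.9, [304.0, 251.6, 23.0, 32.2]), (0.59, [372.5, 273.4, 23.0, 35.5])]
t holder [(0.74, [263.1, 175.2, 22.8, 39.7])]
t paint_pot [(0.68, [274.8, 249.3, 25.2, 17.2]), (0.61, [298.3, 188.7, 16.4, 22.7])]
w holder [(0.87, [399.4, 162.0, 103.9, 86.0])]
w paint_pot [(0.7, [349.9, 218.2, 32.7, 34.8]), (0.6, [255.4, 176.5, 35.1, 41.0])]
tabtop [254. 217.] [230. 154.]
tabtop2 [259. 202.] [249. 152.]
plate [254. 251.] [226. 160.]
trayf [303. 307.] [242. 201.]
trayfr [307. 265.] [275. 196.]
trayrear [260. 305.] [239. 170.]
```

Run:
```python
from h import *
s=bot.capture('side')
for q in ('holder','paint_pot'): print(q,[(round(b['p'],2),b['rect']) for b in bot.boxes_of(q,s)])
print(bot.close_job())
```

```text
holder [(0.9, [278.7, 253.2, 48.6, 105.2])]
paint_pot [(0.64, [305.7, 250.1, 21.0, 34.1]), (0.59, [370.8, 272.9, 22.0, 34.7])]
the job is handed in; nothing more can be done
None
```

The paint pot now stands on the tin lid and the holder hangs on the small-headed stud. The job was handed in at about 23 s of the 58 s allowed, and `close_job` reported no verdict.

- **Pot:** I gripped it round the body clear of its cap tab, lowered it onto the lid and released it. A picture afterwards showed it upright and roughly centred, and the last side-view detection had it still there.
- **Holder:** I gripped it by the black pad and passed the keyhole over the stud's head with no contact force. I then lowered it about 26 mm until the stud took the weight, at the height worked out beforehand, and released it.
- **Last checks:** After release the holder's outline in the side view was within 2–3 pixels of where a correctly hung holder should be. A second look before handing in gave the same outline within about 2 pixels. The arm is clear of everything.
- **Not checked directly:** I had used up the picture views, so I did not look at the hung holder itself. I also did not re-measure the bystanders, though the force readings showed nothing to suggest a bump.
- **Disagreement:** Wrist-camera positions differed from the other estimates by a few mm: 2–4 mm on the pot and stud, about 6 mm on the lid. For the fit I used the stud and holder positions from one wrist picture.

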